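# Tip the opened pad box so its dispensing window is up

## Robot

A 7-joint arm with a two-finger parallel gripper is mounted at the origin on a cart in front of the work surface, level with it; the furniture and walls round the work are solid. World frame = base frame: x ahead of the robot, y to its left, z up, the work surface at z = 0. Lengths are in m, angles in rad, forces in N, time in s.
With the tool pointing down it reaches from about 0.4 to 0.85 m from the base axis. Payload 4.5 kg.
Tool frame: the origin (TCP) lies on the centre line of the jaws, within the pads' length; the fingertips stand 14 mm ahead of it and the grasp point (between the pads) lies 5 mm behind it (nose_length is the distance from the TCP to the fingertips, in m); x points along the fingers, y is the direction in which the jaws open and shut, and the axes are right-handed (so a half turn about x gives the same grasp; the last joint's range is limited). The gripper opens to 88 mm and grips with 3 to 60 N. Pads are 18 mm wide; open, the fingers measure 123 mm over their backs; the gripper's body (75 mm by 187 mm) begins 45 mm behind the grasp point.
Start: joints at [0.034, 0.689, -0.195, 1.565, 0.157, 0.902, -0.215], TCP at [0.625, 0, 0.253] pointing down, gripper open.
Joint ranges: [-3.01, 3.01], [-0.46, 2.08], [-1.47, 1.51], [0.13, 2.56], [-1, 4.14], [0.04, 2.09], [-2.66, 2.66]. Speed limits (rad/s): [2.57, 2.57, 3.14, 3.14, 3.14, 3.14, 3.14].

## Interface

Orientations are given as a unit quaternion [x, y, z, w].
In Python, from plant import get_state, snapshot, camera_params, finish_job, boxes_of, silhouettes, spot_point, nose_length gives the robot as it stands.
- The arm moves only by the tool apply_moves, never from a script. Its arguments are lists of equal length, an entry for each row: "delta_pos": the shift along the tool's x, y, z in cm, a list of three; "yaw": the turn about the tool's x in rad; "gripper": the opening in per cent of the stroke, from 0 (shut) to 100 (fully open). A call has 1 to 10 rows; each row is the pose to reach, as a shift and turn from the pose measured when the call began, along the tool's axes at that moment; what a row does not reach only later rows make up. A row lasts 1/12 s, in which the tool goes at most 41.7 mm and 7.16 degrees, less where a joint would pass 70% of its speed; a pose out of reach is approached as far as the arm can. A call with a gripper value outside its range is refused whole. The fingers move at their own pace and stop on an object; "force" is the grip in N (left out, the last holds). Time passes only in rows, so rows that repeat a pose let the fingers close. It gives the time, the measured TCP pose, the force and the opening at its end, in the units of the state.
- get_state(): the state, without advancing time (a new reading comes with each control period).
- snapshot(name): name is "scene" or "side" or "wrist"; returns the picture (420x560x3 uint8, red, green, blue); there is no depth.
- camera_params(name): a dict with "fovy" (degrees; the focal length in pixels is half the picture's height over the tangent of half this angle, whatever the lens; pixels are square), "cx", "cy" (the principal point, pixels), "position" and "orientation" of the camera in the world. Camera axes: x right, y down, z forward; pixel columns grow to the right and rows downward; lengths in m; the calibration is good to about 2 mm. A picture is of the moment at which its call begins: read the wrist's pose just before it. camera_params takes no time and is no camera call; for the wrist camera it gives the pose at the moment of the call.
- finish_job(): hands the job in, once; it reports no verdict.
Trained networks look in the newest picture that a camera, given by its name, has taken for a name from the list of things; names that differ only in an ending like _2 or _b are one class to them, and where a whole thing is asked for, a point or a joint stands for the part that bears it (a point fixed in the world has none). Each returns a list of dicts, best first, with "score" (0 to 1); they miss things now and then, are a little off and sometimes report something else, mostly with a low value. They report only what shows in the picture. A call takes as long as a camera call. They do not tell look-alikes from the thing itself.
- boxes_of(thing, camera): "bbox" ([left, top, width, height] in pixels, round what is visible of it).
- silhouettes(thing, camera): "mask" (420x560 bool, what is visible of it) and "bbox" ([left, top, width, height] in pixels, round what is visible of it).
- spot_point(thing, camera): "pixel" ([column, row] in pixels: a listed point, or the origin of a listed thing).
The state is a dict: "clock": time; "q": joint angles; "qd": joint speeds; "joint_torque": joint torques, N m; "tool_pos": TCP position; "eef_rot": TCP orientation; "contact_force": force on the tool from outside, world axes, zero at the start; "moment": the same for the moment, N m; "opening": opening from 0.0 (shut) to 1.0 (fully open).
Only numpy, scipy, OpenCV 4.12 (cv2) and the standard library are available. Lean on these libraries where they do the work, as an engineer would, in place of code of your own. Each camera call takes 0.05 s, during which the arm holds its last target.

## Task

Two identical blue boxes of alcohol pads have been stood on their ends. Tip the opened one, which has the orange-rimmed dispensing window, a quarter turn over its bottom edge so that it lies flat on the worktop right where it is with the window facing straight up; do not pick it up off the worktop. Leave the sealed box standing untouched.

Things in the scene. Friction and masses are not known exactly. Their poses are not given: they have to be found in the camera images.
- open_box: the opened blue carton of alcohol pads, rigid, loose, 58 x 88 x 62 mm along its own x, y, z, about 0.2 kg. Origin: centre of its plain underside, opposite the window; +z points from there out through the window face, y along its length. At the start it stands on an end, 88 mm tall, y vertical, +z level, origin 44 mm up; it is to end with +z up, 62 mm tall.
- window_middle (a point): middle of the window face, 62 mm from the origin along +z. The window (orange oval rim 74 x 44 mm, dark slot) is flush; an orange 34 mm tab from it folds 18 mm onto each end face. At the start it faces the robot or up to 60 degrees to either side. Push it near its top, along an arc up and over about the far bottom edge (under the origin); past 35 degrees the box falls over. A level push may jam.
- open_box_centre (a point): the centre of the opened box, 31 mm from its origin along its +z; axes parallel to the box's. 44 mm above the worktop at the start, 31 mm when the box lies on its underside.
- sealed_box: the other blue carton, same size, colour and axes, also loose and standing on an end 88 mm tall, but with no window (still sealed). The places of the two boxes may be swapped; they stand at least 20 cm apart.
Mind the look-alikes: they are no part of the job. What is shaped like the open_box but green, pink or yellow is not meant.

How it is judged:
By the outcome, as a careful person would: the job done as asked, in the order asked, and still so for the second after the job is handed in, with the robot touching nothing.
It also fails if it takes over 32 s, if anything falls off the work surface, if the arm or the gripper's body presses on something with over 40 N, if the wrist force passes 120 N, or if a joint passes its speed limit or range.

## Working session

There is one attempt and no reset: what is moved stays moved. The work goes in short steps, Python scripts to look and compute and a tool call to move; the robot and the scene stay as the last step left them, time stands still between calls to the robot, and variables do not carry over. Pictures are saved under pics/ and viewed, and the job is handed in when it is done.

Besides the shell and the picture viewer there is one more tool, called after ">>>" as a command line: name --pt "numbers of a row" for each row, then --argument value for the rest. apply_moves: Moves the arm, as the interface text tells. Its arguments: {"type":"object","properties":{"delta_pos":{"type":"array"},"yaw":{"type":"array"},"gripper":{"type":"array"},"force":{"type":"number"}},"required":["delta_pos","yaw","gripper"]}

```bash
mkdir -p pics; ls
python3 - <<'E'
from plant import *
import cv2
s=get_state();print(s)
for c in ["scene","side"]:
    im=snapshot(c);cv2.imwrite(f"pics/{c}0.png",im[:,:,::-1])
    print(c,camera_params(c))
    for t in ["open_box","sealed_box"]:
        print(t,[(b['bbox'],round(b['score'],2)) for b in boxes_of(t,c)])
    for t in ["window_middle","open_box","open_box_centre"]:
        print(t,[(b['pixel'],round(b['score'],2)) for b in spot_point(t,c)])
E
```

```text
pics
{'clock': 0.0, 'q': array([ 0.03381293,  0.69001257, -0.19448706,  1.56632732,  0.15730595,
        0.90249826, -0.21512604]), 'qd': array([ 0.00113183,  0.00085879, -0.00095423,  0.00025303,  0.00080012,
       -0.00010458,  0.00094276]), 'joint_torque': array([ 3.38560185e-04, -5.27571630e+01, -1.26686912e+00, -1.53434461e+01,
       -5.26333472e-02,  6.56995355e-03,  1.65937727e-04]), 'tool_pos': array([ 6.24397915e-01, -7.16386402e-05,  2.51895944e-01]), 'eef_rot': array([-0.49949288, -0.50043037,  0.50049354, -0.49958235]), 'contact_force': array([-0.34265045, -0.35989368,  0.94445981]), 'moment': array([-0.04652273,  0.00710288,  0.08351632]), 'opening': 1.0051211874021762}
scene {'fovy': 48.884479688312844, 'cx': 282.1836428539369, 'cy': 213.02934354630054, 'position': array([ 0.03215143, -0.67145781,  0.92311828]), 'orientation': array([ 0.88532648, -0.31229738,  0.11678323, -0.32408186])}
open_box [([323.7, 245.9, 40.5, 48.1], 0.87), ([307.2, 211.4, 24.9, 40.2], 0.79), ([281.8, 171.7, 32.1, 49.4], 0.78), ([250.4, 236.3, 38.6, 47.8], 0.74), ([308.3, 294.0, 41.6, 49.0], 0
[... 410 characters left out ...]
4261, 'cx': 280.9107772237227, 'cy': 209.87926602313573, 'position': array([ 0.34272619, -0.89023804,  0.47379213]), 'orientation': array([ 0.84311718, -0.06547919,  0.0454033 , -0.53179361])}
open_box [([297.3, 252.3, 38.7, 55.5], 0.94), ([240.6, 278.6, 36.3, 67.6], 0.79), ([303.1, 220.7, 39.4, 41.6], 0.68)]
sealed_box []
window_middle [([301.1, 277.8], 0.87), ([332.9, 217.8], 0.78), ([262.0, 246.6], 0.65), ([259.5, 328.1], 0.63), ([329.5, 242.3], 0.59)]
open_box [([330.7, 282.1], 0.74), ([259.0, 301.6], 0.74), ([308.1, 219.6], 0.7), ([236.9, 254.8], 0.62)]
open_box_centre [([317.7, 280.9], 0.84), ([252.9, 250.7], 0.8), ([320.4, 218.1], 0.78), ([258.5, 314.1], 0.69), ([324.1, 247.7], 0.61)]
```

Run:
```python
import cv2,numpy as np
a=cv2.imread("pics/scene0.png")[120:360,200:420];b=cv2.imread("pics/side0.png")[180:370,190:410]
cv2.imwrite("pics/c1.png",cv2.resize(a,None,fx=2.5,fy=2.5,interpolation=cv2.INTER_CUBIC))
cv2.imwrite("pics/c2.png",cv2.resize(b,None,fx=3,fy=3,interpolation=cv2.INTER_CUBIC))
```

```text
(no output)
```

View pics/scene0.png

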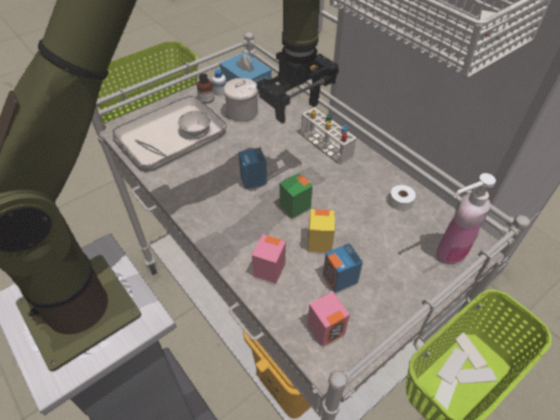

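View pics/side0.png

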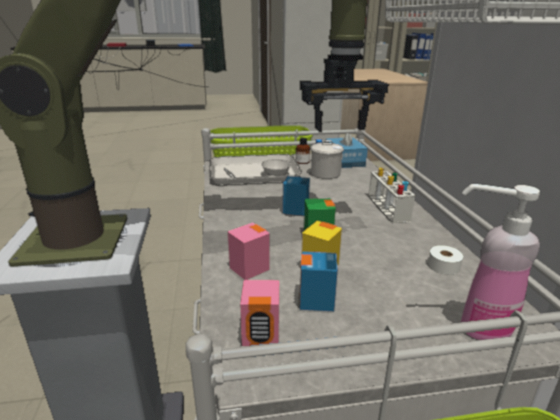

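```bash
true
```

```text
(no output)
```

View pics/c1.png

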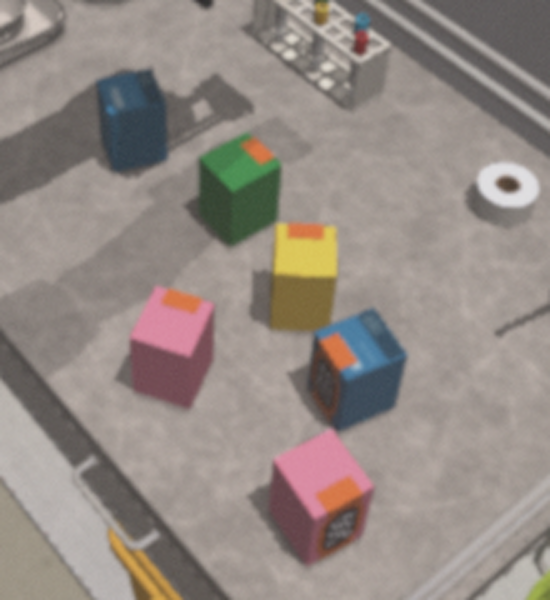

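View pics/c2.png

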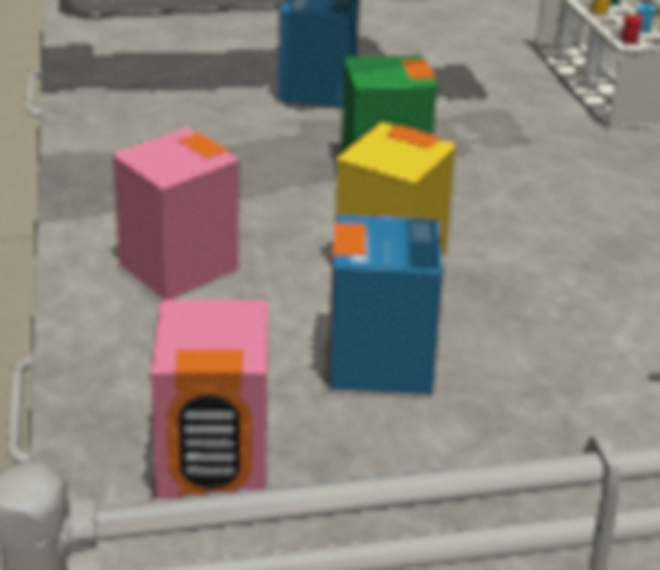

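Scene picture: two blue cartons. The one at (343,267) has the orange tab and dark window on its left face, so it's the open box. The one at (253,168) shows no orange and is the sealed box. Look-alikes are green (296,196), yellow (321,230), and pink (270,258) and (328,318). Next is a close crop to check the choice and measure the corners.

Run:
```python
import cv2,numpy as np
a=cv2.imread("pics/scene0.png")[235:305,310:380];b=cv2.imread("pics/side0.png")[240:320,280:360]
a=cv2.resize(a,(560,560),interpolation=cv2.INTER_CUBIC);b=cv2.resize(b,(560,560),interpolation=cv2.INTER_CUBIC)
cv2.imwrite("pics/d1.png",a);cv2.imwrite("pics/d2.png",b)
```

```text
(no output)
```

View pics/d1.png

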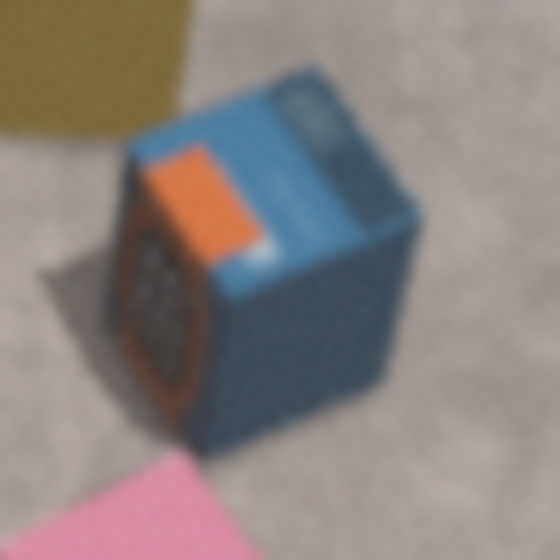

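View pics/d2.png

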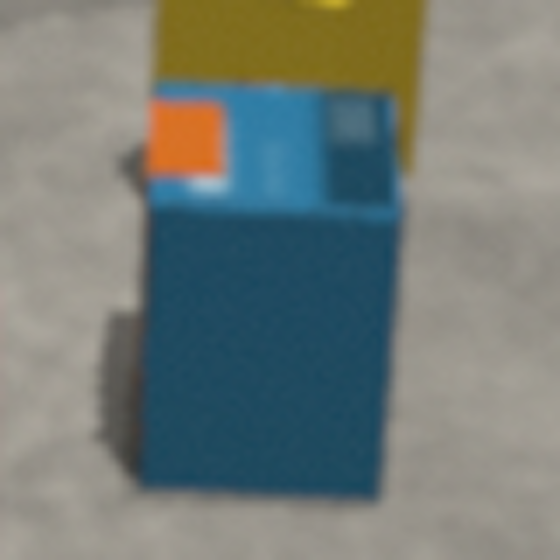

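```bash
cat > h.py <<'E'
from plant import *
import numpy as np
from scipy.spatial.transform import Rotation as R
from scipy.optimize import least_squares
def proj(p,cp,off=np.zeros(2)):
    f=210/np.tan(np.radians(cp['fovy'])/2)
    c=R.from_quat(cp['orientation']).inv().apply(np.atleast_2d(p)-cp['position'])
    return c[:,:2]/c[:,2:]*f+[cp['cx'],cp['cy']]
E
python3 - <<'E'
from h import *
S=np.array([[130,145],[310,68],[420,215],[225,298],[205,458],[385,382],[115,325]])/8+[310,235]
D=np.array([[155,82],[395,90],[402,215],[150,208],[142,488],[380,497]])/7+[280,240]
# keys (zsign: 1 window, s: 1 = near side(-y), top)
kS=[(1,0,1),(0,0,1),(0,1,1),(1,1,1),(1,1,0),(0,1,0),(1,0,0)]
kD=[(1,0,1),(0,0,1),(0,1,1),(1,1,1),(1,1,0),(0,1,0)]
cs,cd=camera_params("scene"),camera_params("side")
def pts(v,K):
    x,y,ph=v; z=np.array([np.cos(ph),np.sin(ph),0]); t=np.array([-z[1],z[0],0]) # left of z; z~-x => t ~ -y
    return np.array([[x,y,0]+z*(.031 if a else -.031)+t*(.029 if b else -.029)+[0,0,.088*c] for a,b,c in K])
def res(v,w=(1,1)): return np.r_[w[0]*(proj(pts(v,kS),cs)-S).ravel(),w[1]*(proj(pts(v,kD),cd)-D).ravel()]
for w in [(1,1),(1,0),(0,1)]:
    r=least_squares(res,[.5,-.3,np.pi],args=(w,));v=r.x
    print(v[:2],np.degrees(v[2]),abs(r.fun).max())
v=least_squares(res,[.5,-.3,np.pi]).x
print(res(v).reshape(-1,2).round(1).tolist())
# others approximate: pixel rays at z=.044
def gr(px,cp,z):
    f=210/np.tan(np.radians(cp['fovy'])/2)
    d=R.from_quat(cp['orientation']).apply([(px[0]-cp['cx'])/f,(px[1]-cp['cy'])/f,1]);p=cp['position'];return p+d*(z-p[2])/d[2]
for n,p in dict(sealed=(253,168),green=(296,196),yellow=(321,230),pink1=(270,258),pink2=(328,318)).items(): print(n,gr(p,cs,.044)[:2].round(3))
E
```

```text
[ 0.50724025 -0.30650076] 167.38689735417347 1.7380923462665692
[ 0.50667835 -0.30716703] 167.6992801236705 1.7475539913349394
[ 0.50779702 -0.30529638] 166.93665324348723 0.9487925057202915
[[-0.8, -0.8], [0.7, -1.1], [1.0, -0.3], [0.8, -0.1], [-0.4, 1.1], [0.1, 0.3], [-1.7, -1.6], [-0.4, -0.1], [-0.5, 0.0], [0.6, 0.2], [-0.2, -0.3], [-0.5, 1.0], [0.4, 1.3]]
sealed [0.543 0.08 ]
green [ 0.568 -0.072]
yellow [ 0.543 -0.195]
pink1 [ 0.397 -0.182]
pink2 [ 0.398 -0.378]
```

```bash
cat >> h.py <<'E'
C=np.array([.507,-.3065]);ph=np.radians(167.4);u=-np.array([np.cos(ph),np.sin(ph),0]);l=np.array([-u[1],u[0],0])
piv=np.r_[C,0]+.031*u
E
python3 - <<'E'
from h import *
print(nose_length if not callable(nose_length) else nose_length())
s=get_state();M=R.from_quat(s['eef_rot']).as_matrix();print(M.round(3),s['clock'])
t=np.r_[C,.25]-(.031+.035)*u
print(t,"delta cm tool",(M.T@(t-s['tool_pos'])*100).round(2))
# required yaw: tool y along ±l
a=M.T@l; print("yaw",np.arctan2(a[2],a[1]),np.arctan2(-a[2],-a[1]))
E
```

```text
0.014
[[ 0.  1. -0.]
 [ 0. -0. -1.]
 [-1.  0. -0.]] 0.6
[ 0.44258949 -0.29210255  0.25      ] delta cm tool [  0.27 -18.24  29.21]
yaw -1.3508924111079863 1.7907002424818068
```

>>> apply_moves --pt "0 -1.8 2.9" --pt "0 -3.6 5.8" --pt "0 -5.5 8.8" --pt "0 -7.3 11.7" --pt "0 -9.1 14.6" --pt "0 -10.9 17.5" --pt "0 -12.8 20.4" --pt "0 -14.6 23.4" --pt "0 -16.4 26.3" --pt "0 -18.2 29.2" --yaw '[-0.12,-0.24,-0.36,-0.48,-0.6,-0.72,-0.84,-0.96,-1.08,-1.2]' --gripper '[10,10,10,10,10,10,10,10,10,10]'

```text
clock: 1.43
tool_pos: [0.442, -0.2935, 0.2529]
eef_rot: [0.128, 0.695, -0.128, 0.696]
contact_force: [0.4, -0.4, 0.9]
opening: 0.267
```

```bash
cat >> h.py <<'E'
def show(tip=(.075,)):
    s=get_state();M=R.from_quat(s['eef_rot']).as_matrix();p=s['tool_pos'];r=p-piv
    a=M.T@l
    print("t",round(s['clock'],2),"rel piv u,l,z:",(r@u*1e3).round(1),(r@l*1e3).round(1),(p[2]*1e3).round(1),"yaw to go",min([np.arctan2(a[2],a[1]),np.arctan2(-a[2],-a[1])],key=abs).round(4),"F",s['contact_force'].round(1),"op",round(s['opening'],3))
    print("u,l,z in tool",(M.T@u).round(3),(M.T@l).round(3),(M.T@[0,0,1]).round(3))
E
python3 -c "
from h import *
show()"
```

```text
t 1.43 rel piv u,l,z: -97.3 -1.5 252.9 yaw to go -0.1451 F [ 0.4 -0.4  0.9] op 0.267
u,l,z in tool [0.    0.145 0.989] [-0.     0.989 -0.145] [-1.    -0.     0.001]
```

>>> apply_moves --pt "0 0 0" --pt "0 0 0" --pt "2 0 0" --pt "4 0 0" --pt "6 0 0" --pt "8 0 0" --pt "8 0 0" --yaw '[-0.1,-0.145,-0.145,-0.145,-0.145,-0.145,-0.145]' --gripper '[10,10,10,10,10,10,10]'

```text
clock: 2.02
tool_pos: [0.44, -0.2931, 0.1701]
eef_rot: [0.078, 0.705, -0.077, 0.701]
contact_force: [-0.4, -1.3, 0.4]
opening: 0.101
```

```bash
python3 -c "
from h import *
import cv2
show()
cv2.imwrite('pics/w1.png',snapshot('wrist')[:,:,::-1])
cv2.imwrite('pics/s1.png',snapshot('side')[:,:,::-1])
cp=camera_params('wrist')
P=np.array([piv+a*u*.062*-1+b*l*.029+np.array([0,0,.088]) for a in (0,1) for b in (-1,1)])
print(proj(P,cp).round(0).tolist())
"
```

```text
t 2.02 rel piv u,l,z: -99.3 -1.5 170.1 yaw to go -0.0003 F [-0.4 -1.3  0.4] op 0.101
u,l,z in tool [-0.005  0.     1.   ] [ 0.001  1.    -0.   ] [-1.     0.001 -0.005]
[[246.0, 331.0], [312.0, 331.0], [243.0, 267.0], [315.0, 267.0]]
```

View pics/w1.png

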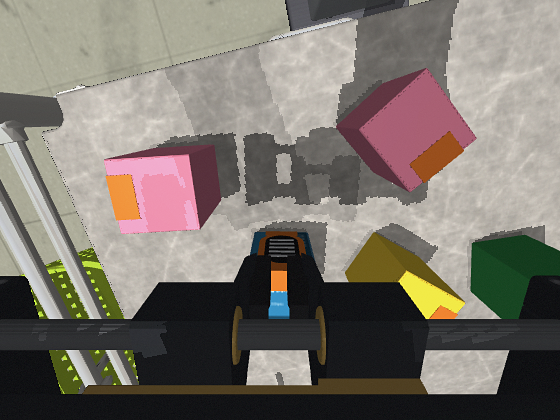

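View pics/s1.png

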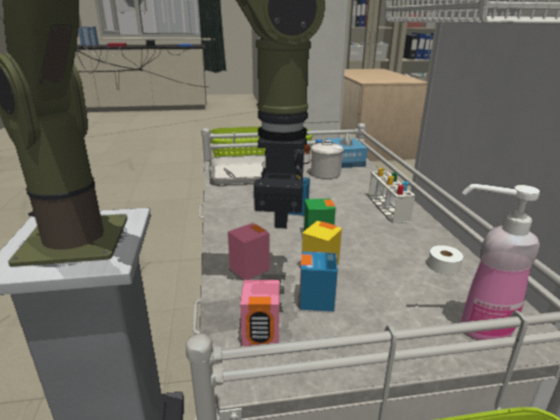

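The wrist view shows the window face square to and centred under the fingers (col ~281). Pink boxes at (165,190) and (405,130) are clear. Next I lower in front of the window face.

>>> apply_moves --pt "2 0 0" --pt "4 0 0" --pt "6 0 0" --pt "7.5 0 0" --pt "8.1 0 0" --pt "8.1 0 0.6" --pt "8.1 0 1.2" --pt "8.1 0 1.6" --pt "8.1 0 2.0" --pt "8.1 0 2.0" --yaw '[0,0,0,0,0,0,0,0,0,0]' --gripper '[10,10,10,10,10,10,10,10,10,10]'

```text
clock: 2.95
tool_pos: [0.4633, -0.2983, 0.0929]
eef_rot: [0.077, 0.702, -0.078, 0.704]
contact_force: [0.3, -0.1, 0.3]
opening: 0.104
```

```bash
python3 -c "
from h import *
import cv2
show()
a=snapshot('side')[210:330,220:380,::-1];cv2.imwrite('pics/s2.png',cv2.resize(a,None,fx=5,fy=5))
"
```

```text
t 2.95 rel piv u,l,z: -75.4 -1.5 92.9 yaw to go -0.0002 F [ 0.3 -0.1  0.3] op 0.104
u,l,z in tool [0.003 0.    1.   ] [-0.  1. -0.] [-1.    -0.     0.003]
```

View pics/s2.png

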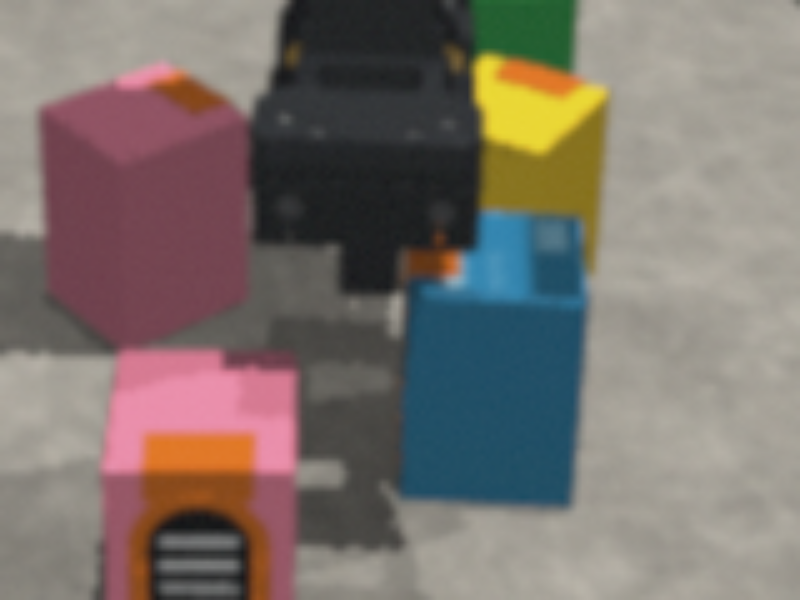

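>>> apply_moves --pt "0.4 0 0.2" --pt "0.4 0 0.45" --pt "0.15 0 0.8" --pt "-0.1 0 1.15" --pt "-0.35 0 1.5" --pt "-0.55 0 1.85" --pt "-0.75 0 2.2" --pt "-0.95 0 2.6" --pt "-0.95 0 2.6" --yaw '[0,0,0,0,0,0,0,0,0]' --gripper '[10,10,10,10,10,10,10,10,10]'

```text
clock: 3.75
tool_pos: [0.4894, -0.304, 0.1028]
eef_rot: [0.077, 0.701, -0.078, 0.704]
contact_force: [-0.4, -0.4, -0.4]
opening: 0.101
```

```bash
python3 -c "
from h import *
import cv2
show()
a=snapshot('side')[210:330,220:380,::-1];cv2.imwrite('pics/s3.png',cv2.resize(a,None,fx=5,fy=5))
"
```

```text
t 3.75 rel piv u,l,z: -48.8 -1.4 102.8 yaw to go -0.0002 F [-0.4 -0.4 -0.4] op 0.101
u,l,z in tool [0.004 0.    1.   ] [-0.  1. -0.] [-1.    -0.     0.004]
```

View pics/s3.png

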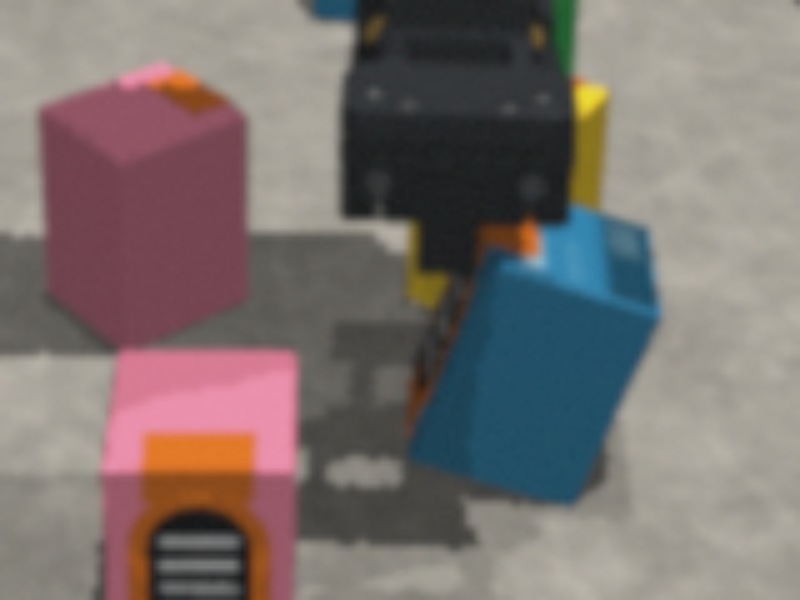

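>>> apply_moves --pt "-0.2 0 0.4" --pt "-0.3 0 0.8" --pt "-0.45 0 1.2" --pt "-0.6 0 1.6" --pt "-0.65 0 2.0" --pt "-0.75 0 2.4" --pt "-0.8 0 2.65" --pt "-0.8 0 2.8" --yaw '[0,0,0,0,0,0,0,0]' --gripper '[10,10,10,10,10,10,10,10]'

```text
clock: 4.47
tool_pos: [0.5166, -0.31, 0.1107]
eef_rot: [0.077, 0.702, -0.078, 0.704]
contact_force: [0.8, -0.1, -0.1]
opening: 0.097
```

```bash
python3 -c "
from h import *
import cv2
show()
a=snapshot('side')[210:330,220:380,::-1];cv2.imwrite('pics/s4.png',cv2.resize(a,None,fx=5,fy=5))
"
```

```text
t 4.47 rel piv u,l,z: -20.9 -1.3 110.7 yaw to go -0.0001 F [ 0.8 -0.1 -0.1] op 0.097
u,l,z in tool [0.003 0.    1.   ] [-0.  1. -0.] [-1.    -0.     0.003]
```

View pics/s4.png

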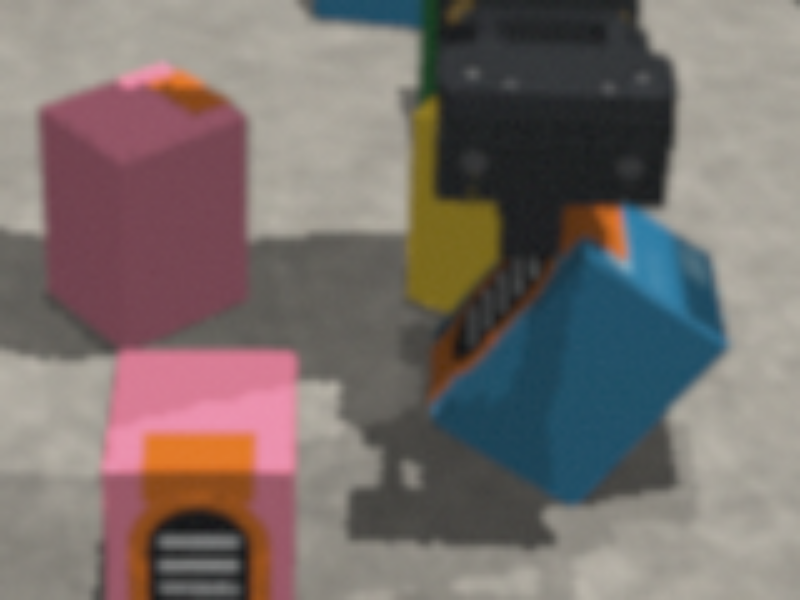

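>>> apply_moves --pt "-0.05 0 0.3" --pt "-0.05 0 0.6" --pt "-0.05 0 0.9" --pt "-0.05 0 1.2" --pt "-0.05 0 1.5" --pt "-0.05 0 1.5" --pt "-0.05 0 1.5" --pt "-0.05 0 1.5" --pt "-0.05 0 1.5" --yaw '[0,0,0,0,0,0,0,0,0]' --gripper '[10,10,10,10,10,10,10,10,10]'

```text
clock: 5.27
tool_pos: [0.531, -0.3132, 0.1111]
eef_rot: [0.077, 0.702, -0.078, 0.704]
contact_force: [-0.1, 0.1, 0.1]
opening: 0.1
```

```bash
python3 -c "
from h import *
import cv2
show()
a=snapshot('side')[210:330,220:380,::-1];cv2.imwrite('pics/s5.png',cv2.resize(a,None,fx=5,fy=5))
"
```

```text
t 5.27 rel piv u,l,z: -6.1 -1.3 111.1 yaw to go -0.0002 F [-0.1  0.1  0.1] op 0.1
u,l,z in tool [0.003 0.    1.   ] [-0.  1. -0.] [-1.    -0.     0.003]
```

View pics/s5.png

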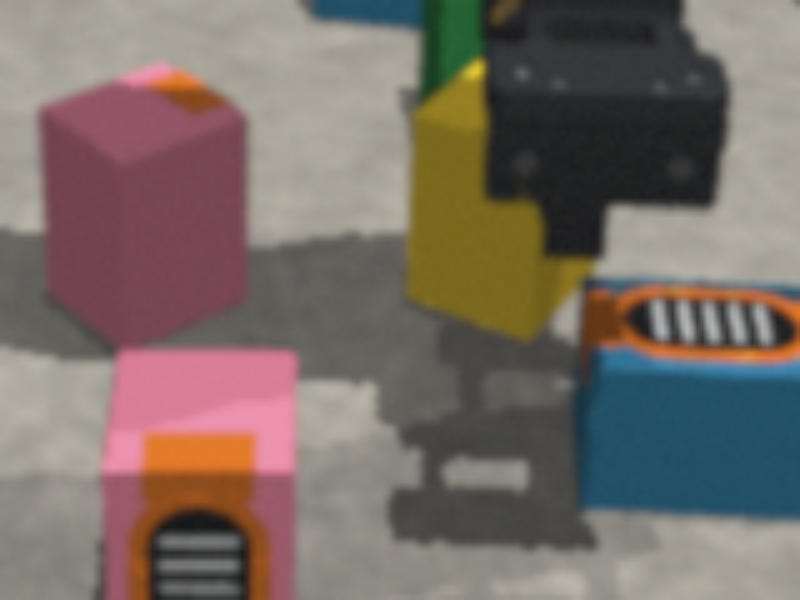

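The box lies flat with the window up. I raise the arm clear and check.

>>> apply_moves --pt "-2 0 0" --pt "-5 0 -1" --pt "-8 0 -3" --pt "-11 0 -6" --pt "-14 0 -9" --pt "-14 0 -11" --pt "-14 0 -12" --pt "-14 0 -12" --pt "-14 0 -12" --pt "-14 0 -12" --yaw '[0,0,0,0,0,0,0,0,0,0]' --gripper '[10,10,10,10,10,10,10,10,10,10]'

```text
clock: 6.15
tool_pos: [0.4145, -0.2871, 0.2507]
eef_rot: [0.078, 0.701, -0.078, 0.704]
contact_force: [0.8, -0.3, 0.1]
opening: 0.098
```

```bash
python3 -c "
from h import *
import cv2
show()
a=snapshot('scene')[:,:,::-1];cv2.imwrite('pics/f1.png',a)
b=snapshot('side')[:,:,::-1];cv2.imwrite('pics/f2.png',b)
for cam in ('scene','side'):
  print([ (p['pixel'],round(p['score'],2)) for p in spot_point('window_middle',cam)])
  cp=camera_params(cam)
  q=piv+.044*u+[0,0,.062]; print('expected',proj(q,cp).round(1))
  print(proj(np.array([piv+a*u*.088+c*l*.029+np.array([0,0,.062]) for a in (0,1) for c in (-1,1)]),cp).round(0).tolist())
cv2.imwrite('pics/f3.png',np.hstack([cv2.resize(a[140:340,230:390],(400,500)),cv2.resize(b[170:330,260:388],(400,500))]))
"
```

```text
t 6.15 rel piv u,l,z: -125.5 -1.2 250.7 yaw to go 0.0 F [ 0.8 -0.3  0.1] op 0.098
u,l,z in tool [ 0.004 -0.     1.   ] [0. 1. 0.] [-1.     0.     0.004]
[([370.3, 252.5], 0.79), ([332.7, 330.4], 0.7), ([275.1, 247.9], 0.66), ([367.4, 256.5], 0.34)]
expected [[371.2 251.6]]
[[362.0, 268.0], [348.0, 249.0], [394.0, 254.0], [380.0, 236.0]]
[([260.7, 246.6], 0.94), ([329.4, 240.8], 0.93), ([363.5, 273.1], 0.83), ([258.9, 327.9], 0.81), ([333.5, 217.9], 0.76)]
expected [[360.8 275. ]]
[[337.0, 284.0], [335.0, 265.0], [389.0, 286.0], [383.0, 267.0]]
```

View pics/f3.png

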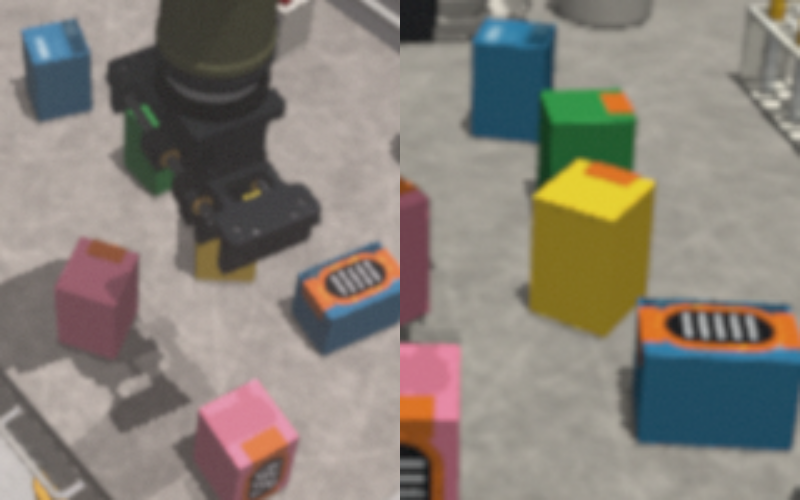

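View pics/f1.png

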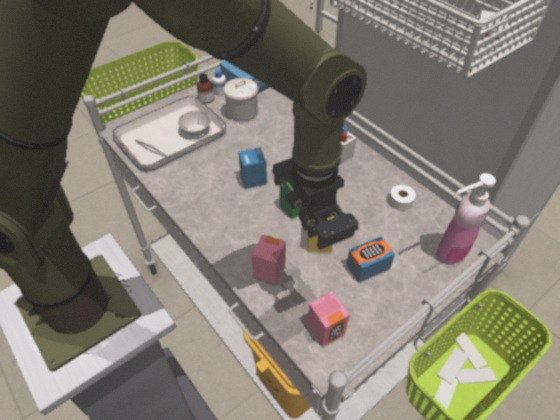

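The box lies flat with its window up at scene (371,252), within a pixel or so of the expected spot. The sealed box at (253,168) still stands.

```bash
python3 -c "
from plant import *
print(finish_job())"
```

```text
the job is handed in; nothing more can be done
None
```

The opened blue box now lies flat where it stood, with its window facing straight up, and I have handed the job in. I pushed it near its top with the nearly shut fingers, along an arc about its far bottom edge. It fell over past the balance point and was never lifted off the worktop.

**Position:** the window's middle was within about 1.5 px of the expected spot in the scene view and 3.5 px in the side view. That is at most a few millimetres of slip.

**Other boxes:** the sealed box and the four coloured look-alikes still stand in place.

**Limits:** the readings between moves showed only about 1 N on the tool. The arm was raised clear and touching nothing at 6.2 s, well under the 32 s limit.

No check failed. The networks also reported look-alikes as the open box, and I ruled those out by colour and the orange-rimmed window.

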